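Release the transport lock of a microscope isolation platform with its square key

ROBOT

A 6-joint arm with a two-finger parallel gripper is mounted at the origin on the work surface. World frame = base frame: x ahead of the robot, y to its left, z up, the work surface at z = 0. Lengths are in m, angles in rad, forces in N, time in s.
With the tool pointing down it reaches from about 0.3 to 0.875 m from the base axis. Payload 6.4 kg.
Tool frame: the origin (TCP) lies midway between the tips of the shut fingers; the grasp point (between the pads) lies 19 mm behind it (ctrl.tcp_to_grasp is the distance from the TCP to the grasp point, in m); z points along the fingers, y is the direction in which the jaws open and shut (so a half turn about z gives the same grasp; the last joint's range is limited). The gripper opens to 85 mm and grips with 20 to 120 N. Pads are 22 mm wide; open, the fingers measure 114 mm over their backs; the gripper's body (76 mm by 85 mm) begins 54 mm behind the grasp point. The pads swing forward as they close: fully open they stand 13 mm farther back than shut.
Start: joints at [-1.525, 0.181, 1.607, -0, 1.354, -0.206], TCP at [0.143, -0.557, 0.231] pointing down, gripper open.
Joint ranges: [-2.99, 2.99], [-0.89, 2.07], [0.3, 2.58], [-1.14, 4.28], [0, 2.63], [-3.12, 3.12]. Speed limits (rad/s): [2.57, 2.57, 3.01, 3.14, 3.14, 3.14].

INTERFACE

Orientations are given as a unit quaternion [w, x, y, z].
In Python, from bench import monitor, imaging, order, spotter, ctrl gives the robot as it stands.
- The arm moves only by the shell command python3 -m pendant 'ROWS'. ROWS is JSON, a list that holds one entry, the list of rows, each a list of 5 numbers: the shift along the world's x, y, z in mm, then the turn about the world's z in degrees, then the finger opening in mm, from 0 to 85.4. A call has 1 to 8 rows; each row shifts and turns the commanded pose from where the row before left it; what a row does not reach is not made up. A row lasts 1/8 s, in which the tool goes at most 62.5 mm and 10.7 degrees, less where a joint would pass 70% of its speed; a pose out of reach is approached as far as the arm can. A call with a gripper value outside its range is refused whole. The fingers move at their own pace and stop on an object; the grip force is fixed at half the most. Time passes only in rows, so rows that do not move let the fingers close. It gives the time, the measured TCP pose, the force and the opening at its end, in the units of the state.
- monitor.get_obs(): the state, without advancing time (a new reading comes with each control period).
- imaging.camera(name): name is "side" or "top" or "wrist"; returns a dict with "img" (384x512x3 uint8, red, green, blue), "vfov" (degrees; the focal length in pixels is half the picture's height over the tangent of half this angle, whatever the lens; pixels are square), "cx", "cy" (the principal point, pixels), "origin" and "orientation" of the camera in the world. Camera axes: x right, y down, z forward; pixel columns grow to the right and rows downward; lengths in m; the calibration is good to about 2 mm. A picture is of the moment at which its call begins. There is no depth.
- order.hand_in(): hands the job in, once; it reports no verdict.
Trained networks look in the newest picture that a camera, given by its name, has taken for a name from the list of things; names that differ only in an ending like _2 or _b are one class to them, and where a whole thing is asked for, a point or a joint stands for the part that bears it (a point fixed in the world has none). Each returns a list of dicts, best first, with "confidence" (0 to 1); they miss things now and then, are a little off and sometimes report something else, mostly with a low value. They report only what shows in the picture. A call takes as long as a camera call.
- spotter.recognise(camera, thing): "at" ([x, y, z] in m, in the coordinates of the camera as it stood for that picture, good to about 4 mm: the middle of the surface that is visible of it).
- spotter.tip_of(camera, thing): "at" ([x, y, z] in m, in the coordinates of the camera as it stood for that picture, good to about 4 mm: a listed point, or the origin of a listed thing).
The state is a dict: "time_s": time; "q": joint angles; "dq": joint speeds; "joint_efforts": joint torques, N m; "eef_pos": TCP position; "eef_rot": TCP orientation; "wrist_force": force on the tool from outside, world axes, zero at the start; "torque": the same for the moment, N m; "opening": opening from 0.0 (shut) to 1.0 (fully open).
Only numpy, scipy, OpenCV 4.12 (cv2) and the standard library are available. Lean on these libraries where they do the work, as an engineer would, in place of code of your own. Each camera call takes 0.05 s, during which the arm holds its last target. There are 200 camera calls.

TASK

Free the isolation platform for the microscope: take the square key out of its rest, stand it in the round lock well of the platform and, pressing lightly without forcing, turn it bit by bit until you feel it drop fully home in the square socket hidden at the bottom of the well. Then turn the lock anticlockwise (seen from above) to its stop and leave the key standing in the lock, let go. Do not shift the things standing around.

Things in the scene. Friction and masses are not known exactly. Their poses are not given: they have to be found in the camera images.
- key: Upright wing key, 130 to 210 g. Origin at the centre of its lower end, z up. Square steel shank 18 x 18 mm (sides along its x and y), z = 0 to 56 mm; above it a flat black bow 46 mm (x) by 14 mm (y) by 34 mm tall (z = 56 to 90 mm), to grip across its 14 mm. Starts standing in the rest, axes parallel to the rest's, lower end 6 mm above the table.
- rest: Fixed grey block 64 x 64 x 40 mm with a 21.5 mm square hole, 34 mm deep, in which the key stands. Origin at the centre of its underside on the table; its sides along its x and y.
- platform: Fixed low grey isolation platform, 260 mm (its x) by 240 mm (its y), top at 40 mm above the table, four rubber feet. Origin at the centre of its underside on the table. The lock well lies on its centre line, 50 mm from the centre towards its -x side.
- well (a point): Centre of the mouth of the lock well, on top of its round steel collar (48 mm outside, 3 mm high), 43 mm above the table. Axes as the platform's, z up. The well is an upright round bore of 27.6 mm diameter; 19 mm below this point it ends on the flat face of the lock barrel.
- face (a point): Centre of the lock barrel's face, 24 mm above the table. Here a square socket opens, 20.4 mm side, 14 mm deep. The key rests on the face until its square is within about 6 degrees of the socket's, then it can drop 14 mm. The socket may stand at any angle, repeating every 90 degrees; that angle is not told: this point's axes are the platform's.
- lock (a joint): Angle in rad that the lock barrel has been turned since the start: 0 as found (it cannot turn clockwise from there), positive anticlockwise seen from above, stop at 1.10. It resists with about 0.15 N m of friction and stays where it is left. It does not tell at what angle the socket stands.
- slide_box: Bystander: loose white slide box 100 x 175 x 26 mm lying on the table; origin at the centre of its underside.
- oil_bottle: Bystander: small amber dropper bottle, 34 mm diameter, 65 mm tall, standing on the table; origin at the centre of its underside.
- objective_can: Bystander: clear round objective can, 38 mm diameter, 46 mm tall, standing on the platform's top on its far (+x) side; origin at the centre of its underside.

How it is judged:
On the way, in this order (a step that is already met when the one before it is completed fails the run):
1. the key is lifted clear of its rest (height (world z) of key above 0.05 m), for 0.1 s.
2. the key stands in the well and has dropped into the square socket, before the lock has been turned (z of key in the frame of well below -0.028 m and horizontal distance between key and well below 0.004 m and angle between key's own z axis and vertical below 0.12 rad and value of joint lock below 0.6 rad), for 0.1 s.
3. the lock is turned anticlockwise to its stop (value of joint lock above 0.98 rad), for 0.2 s.
At the end, for the whole second after the job is handed in: The lock has been turned to its stop at 1.10 rad (at least 0.95 rad), and the key stands at rest in the socket, fully home (its lower end more than 28 mm below the mouth of the well, within 4 mm of the axis, tilted less than 0.12 rad), released (value of joint lock above 0.95 rad and z of key in the frame of well below -0.028 m and horizontal distance between key and well below 0.004 m and angle between key's own z axis and vertical below 0.12 rad and linear speed of key below 0.01 m/s); the robot touches nothing.
It fails at once if a bystander is shifted by more than 20 mm (distance of any of slide_box, oil_bottle, objective_can from where it was at the start of the episode above 0.02 m).
It fails at once if the key is pressed on the platform or the barrel's face with more than 50 N before it has dropped into the socket (contact force between key and platform above 50 N and z of key in the frame of well above -0.026 m).
It also fails if it takes over 54 s, if anything falls off the work surface, if the arm or the gripper's body presses on something with over 40 N, if the wrist force passes 120 N, or if a joint passes its speed limit or range.

## Working session

There is one attempt and no reset: what is moved stays moved. The work goes in short steps, Python scripts to look and compute and a shell command to move; the robot and the scene stay as the last step left them, time stands still between calls to the robot, and variables do not carry over. Pictures are saved under pics/ and viewed, about 8 in all and at most 12, crops included, and the job is handed in when it is done.

```bash
mkdir -p pics
cat > h.py <<'E'
import numpy as np, cv2
from bench import monitor, imaging, order, spotter, ctrl
from scipy.spatial.transform import Rotation as R
def rot(q): return R.from_quat([q[1],q[2],q[3],q[0]]).as_matrix()
def cam(n,save=None):
    c=imaging.camera(n); c['f']=192/np.tan(np.radians(c['vfov'])/2); c['R']=rot(c['orientation']); c['o']=np.array(c['origin'])
    if save: cv2.imwrite('pics/'+save,c['img'][:,:,::-1])
    return c
def w(c,p): return c['o']+c['R']@np.array(p)
def proj(c,P):
    p=c['R'].T@(np.array(P)-c['o']); return np.array([c['cx']+c['f']*p[0]/p[2],c['cy']+c['f']*p[1]/p[2]])
def ray(c,u,v,z):
    d=c['R']@np.array([(u-c['cx'])/c['f'],(v-c['cy'])/c['f'],1]); return c['o']+d*(z-c['o'][2])/d[2]
E
python3 - <<'E'
from h import *
o=monitor.get_obs(); print(o['time_s'],o['eef_rot'],o['wrist_force'],ctrl.tcp_to_grasp)
ims=[]
for n in ['top','side']:
    c=cam(n); print(n,c['o'].round(3),c['vfov'],c['orientation']); ims.append(c['img'])
    for t in ['key','rest','platform','well','slide_box','oil_bottle','objective_can']:
        for f in ('tip_of',):
            for r in getattr(spotter,f)(n,t)[:2]: print(n,t,f,round(r['confidence'],2),w(c,r['at']).round(4))
    cv2.imwrite(f'pics/{n}0.png',c['img'][:,:,::-1])
E
```

```text
0.0 [-8.56411046e-04  9.92083385e-01  1.25577930e-01  8.04318568e-05] [ 0.90819058 -0.03414957 -0.43319571] 0.0187
top [0.491 0.023 1.283] 50.26626336235109 [-0.02783639  0.71344839 -0.69963351  0.02700893]
top key tip_of 0.45 [ 0.574  -0.0764  0.0051]
top platform tip_of 0.72 [5.080e-01 2.493e-01 4.000e-04]
top well tip_of 0.58 [0.4581 0.2394 0.04  ]
top slide_box tip_of 0.81 [ 4.919e-01 -4.429e-01 -3.000e-04]
top oil_bottle tip_of 0.66 [ 0.5212  0.4559 -0.0025]
top objective_can tip_of 0.67 [0.5782 0.3399 0.0418]
side [0.048 1.11  0.924] 45.01882197403944 [ 0.10649765 -0.18824988  0.8688248  -0.44538041]
side key tip_of 0.52 [ 0.5774 -0.0813  0.0068]
side rest tip_of 0.74 [ 0.5842 -0.0793  0.0012]
side platform tip_of 0.88 [ 0.5087  0.2502 -0.0011]
side well tip_of 0.58 [0.4612 0.2383 0.0423]
side slide_box tip_of 0.95 [ 0.4954 -0.4455 -0.0009]
side oil_bottle tip_of 0.79 [ 0.5285  0.4569 -0.0027]
side objective_can tip_of 0.56 [0.5784 0.3391 0.0402]
```

Run:
```python
import cv2,numpy as np
a=cv2.imread('pics/top0.png')
cv2.imwrite('pics/top1.png',cv2.resize(a,(800,600),interpolation=cv2.INTER_CUBIC))
```

```text
(no output)
```

View pics/top1.png

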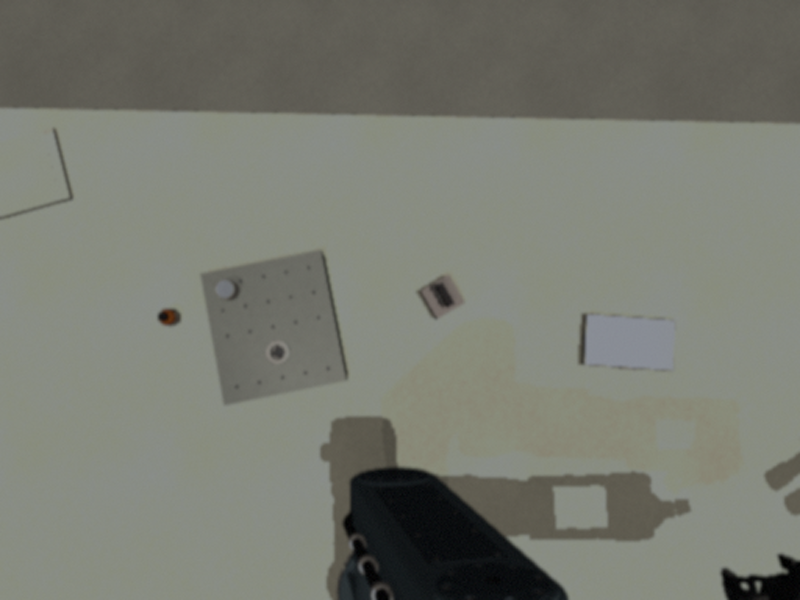

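The top view (picture 1) shows the rest with the key at about (441,296), the well at (277,352), the can on the platform at (226,289), the bottle at (169,317), and the slide box at (629,342). The bow's long axis lies roughly 25–35° from world x. I'll move above the key.

```bash
python3 -m pendant '[[[30,30,5,0,85],[42,46,0,2,85],[42,46,0,2,85],[42,46,0,2,85],[42,46,0,2,85],[42,46,0,2,85],[42,46,0,2,85],[42,46,0,0,85]]]'; python3 -m pendant '[[[42,46,0,0,85],[38,46,0,0,85],[20,26,0,0,85],[0,0,0,0,85]]]'
python3 - <<'E'
from h import *
o=monitor.get_obs(); print(o['time_s'],o['eef_pos'],o['eef_rot'],o['q'])
c=cam('wrist'); print(c['o'],c['f'],c['R'].round(3))
for t in ['key','rest']:
    for r in spotter.tip_of('wrist',t)[:2]: print(t,round(r['confidence'],2),w(c,r['at']).round(4))
cv2.imwrite('pics/w1.png',cv2.resize(c['img'][:,:,::-1],(800,600)))
E
```

```text
time_s: 1.8
eef_pos: [0.4685, -0.2033, 0.2367]
eef_rot: [0.0, 0.973, 0.229, 0.0]
wrist_force: [0.9, -0.3, -0.5]
opening: 0.998
time_s: 2.3
eef_pos: [0.5681, -0.0848, 0.2361]
eef_rot: [-0.0, 0.973, 0.23, 0.0]
wrist_force: [0.2, -0.5, -0.7]
opening: 0.994
2.3 [ 0.56814112 -0.08480751  0.23607977] [-1.63543762e-04  9.73098966e-01  2.30387446e-01  8.69533233e-06] [-3.54873679e-01  1.75482981e-01  1.60328737e+00  2.88107298e-04
  1.36298909e+00  7.50911534e-01]
[ 0.64015932 -0.04897535  0.37886072] 335.9890946187282 [[ 0.448 -0.849 -0.28 ]
 [-0.894 -0.425 -0.141]
 [ 0.     0.314 -0.95 ]]
key 0.69 [ 0.5748 -0.0772  0.0076]
rest 0.79 [ 0.5727 -0.0807 -0.0007]
```

View pics/w1.png

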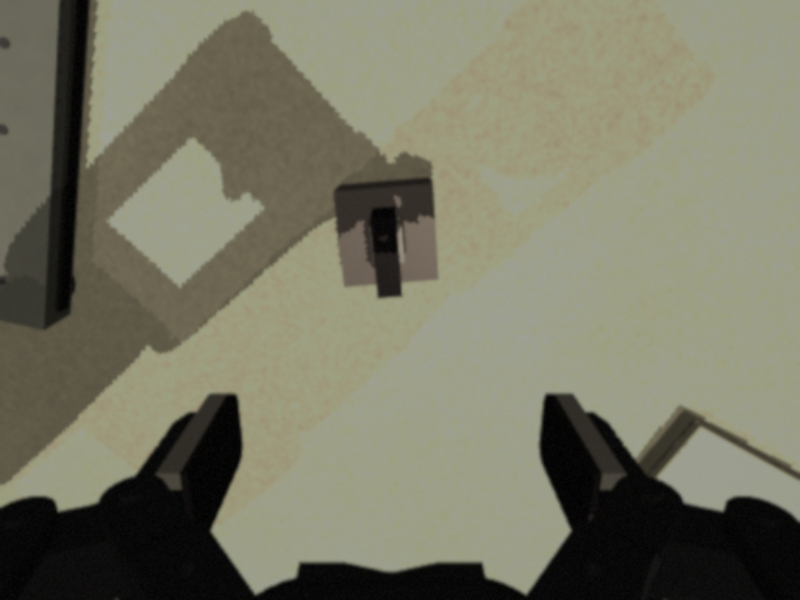

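Picture 2 shows the rest top with corners at about (337,190), (432,181), (438,278), (345,286). The bow top runs from (373–396,208) to (378–401,296), so the bow is nearly aligned with the tool's x. I'll compute the exact pose.

```bash
cat > e.py <<'E'
from h import *
c=cam('wrist'); s=.64
P=lambda u,v,z: ray(c,u*s,v*s,z)
A=[P(u,v,.04) for u,v in[(337,190),(432,181),(438,278),(345,286)]]
A=np.array(A); print(A.round(4),'center',A.mean(0))
for i in range(4):
    d=A[(i+1)%4]-A[i]; print(np.linalg.norm(d).round(4),np.degrees(np.arctan2(d[1],d[0])))
B=np.array([P(u,v,.096) for u,v in[(373,208),(396,207),(401,295),(378,297)]]); print(B.round(4),B.mean(0))
d=(B[0]+B[1]-B[2]-B[3])/2; print(np.linalg.norm(d),np.degrees(np.arctan2(d[1],d[0])))
x=cv2.resize(c['img'][100:210,180:310,::-1],(780,660)); cv2.imwrite('pics/w2.png',cv2.resize(x,(700,592)))
E
python3 e.py
```

```text
[[ 0.5859 -0.0405  0.04  ]
 [ 0.6178 -0.0922  0.04  ]
 [ 0.5627 -0.1258  0.04  ]
 [ 0.5298 -0.0721  0.04  ]] center [ 0.57404858 -0.08267204  0.04      ]
0.0608 -58.29465149082646
0.0645 -148.60196004892592
0.063 121.50546653311217
0.0643 29.374389134925508
[[ 0.5945 -0.0638  0.096 ]
 [ 0.6005 -0.0746  0.096 ]
 [ 0.5571 -0.0995  0.096 ]
 [ 0.5502 -0.0883  0.096 ]] [ 0.57559657 -0.08155746  0.096     ]
0.05033805542468859 29.41234988267865
```

View pics/w2.png

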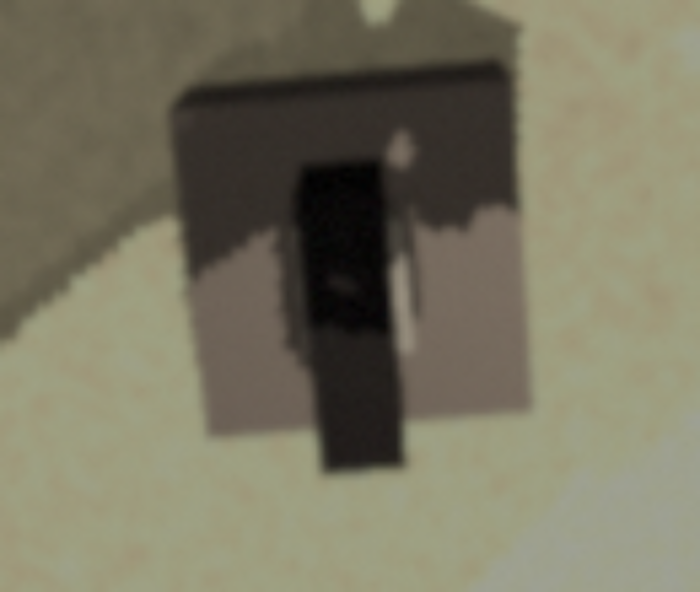

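Allowing for the visible far end face, the rest's centre and the bow agree at (0.574, -0.0827), with yaw about 29.4°. Now I'll grasp it.

```bash
python3 -m pendant '[[[6,2,0,2.8,85],[0,0,-50,0,60],[0,0,-55,0,60],[0,0,-45,0,60],[0,0,-26,0,60],[0,0,0,0,60]]]'; python3 -m pendant '[[[0,0,0,0,0],[0,0,0,0,0],[0,0,0,0,0],[0,0,0,0,0]]]'; python3 -m pendant '[[[0,0,0,0,0],[0,0,5,0,0],[0,0,10,0,0]]]'
```

```text
time_s: 3.25
eef_pos: [0.5709, -0.0855, 0.0582]
eef_rot: [-0.001, 0.968, 0.251, -0.002]
wrist_force: [0.2, 0.4, 0.3]
opening: 0.703
time_s: 3.75
eef_pos: [0.5733, -0.0828, 0.0625]
eef_rot: [-0.001, 0.968, 0.253, 0.0]
wrist_force: [-5.3, 9.2, 12.0]
opening: 0.154
time_s: 4.12
eef_pos: [0.572, -0.0836, 0.075]
eef_rot: [-0.001, 0.968, 0.252, -0.001]
wrist_force: [-3.0, 4.7, -4.8]
opening: 0.154
```

```bash
python3 -m pendant '[[[0,0,40,0,0],[0,0,40,0,0],[-27,49,0,0,0],[-28,49,0,0,0],[-28,49,0,0,0],[-28,49,0,0,0],[-27,49,0,0,0],[-27,49,0,0,0]]]'; python3 -m pendant '[[[0,0,-30,0,0],[0,0,0,0,0],[0,0,0,0,0]]]'
cat > v.py <<'E'
from h import *
import sys
n=sys.argv[1]
o=monitor.get_obs(); print(o['time_s'],o['eef_pos'].round(4),o['wrist_force'].round(2),o['torque'].round(3),np.degrees(2*np.arctan2(o['eef_rot'][2],o['eef_rot'][1])))
for k in sys.argv[2:]:
    c=cam(k); 
    import pickle; pickle.dump(c,open(f'pics/{n}_{k}.pkl','wb'))
    for t in ['key','well','platform','face']:
        for r in spotter.tip_of(k,t)[:1]: p=w(c,r['at']); print(k,t,round(r['confidence'],2),p.round(4),proj(c,p)*1.5625)
    cv2.imwrite(f'pics/{n}_{k}.png',cv2.resize(c['img'][:,:,::-1],(800,600),interpolation=cv2.INTER_CUBIC))
E
python3 v.py a wrist top side
```

```text
time_s: 5.12
eef_pos: [0.4087, 0.2103, 0.1569]
eef_rot: [0.0, 0.968, 0.252, 0.002]
wrist_force: [0.6, 1.0, -1.6]
opening: 0.155
time_s: 5.5
eef_pos: [0.4096, 0.2087, 0.1266]
eef_rot: [0.0, 0.968, 0.252, 0.001]
wrist_force: [0.5, -0.1, -2.1]
opening: 0.155
5.5 [0.4096 0.2087 0.1266] [ 0.51 -0.08 -2.14] [-0.067  0.024  0.002] 29.170971227721502
wrist key 0.7 [0.4168 0.2118 0.066 ] [391.38127257 306.19463393]
wrist well 0.6 [0.4533 0.2412 0.0451] [372.61068643 186.32377719]
wrist platform 0.59 [0.5098 0.249  0.0007] [418.22124091  60.60239673]
wrist face 0.96 [0.4597 0.243  0.0252] [377.1675718 166.8758565]
top key 0.25 [0.5798 0.3395 0.0414] [228.10374258 288.23580903]
top well 0.8 [0.4566 0.24   0.0384] [277.29248399 352.77024543]
top platform 0.72 [5.063e-01 2.444e-01 1.000e-04] [279.28739045 327.35756809]
top face 0.82 [0.4582 0.2415 0.0234] [277.93133408 351.72874495]
side key 0.54 [0.4138 0.2135 0.0668] [427.41274101 373.61232434]
side well 0.67 [0.4593 0.2413 0.0435] [397.73007185 386.05281546]
side platform 0.86 [ 0.509   0.2522 -0.001 ] [370.95914672 400.31024946]
side face 0.62 [0.4569 0.2384 0.0295] [399.69478123 391.19781222]
```

View pics/a_wrist.png

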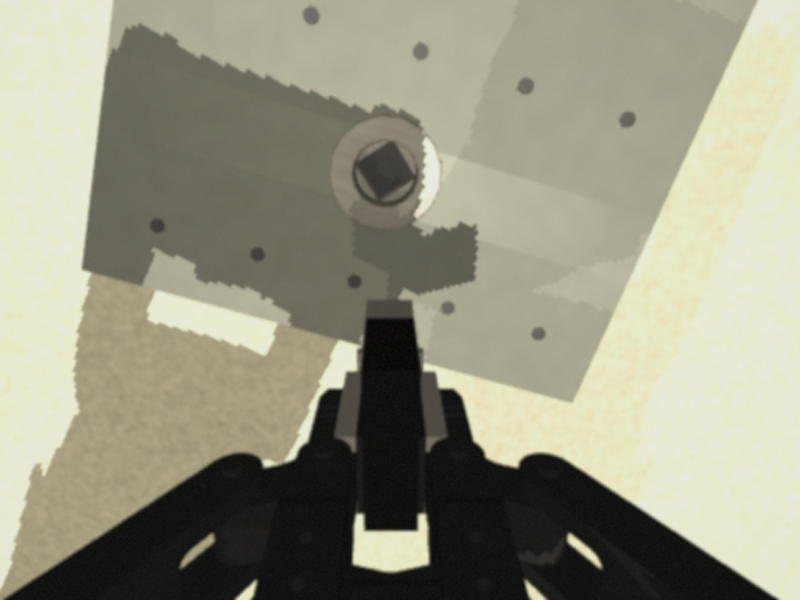

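Picture 4 shows the collar centred near (385,173). The dark square socket inside it is visible and looks rotated. The key shank's lower end is at about (390,308). I'll crop for measurement.

Run:
```python
from h import *
import pickle
c=pickle.load(open('pics/a_wrist.pkl','rb'))
im=c['img'][64:214,195:300,::-1]   # 105x150
a=cv2.resize(im[:90],None,fx=6,fy=6,interpolation=cv2.INTER_CUBIC)
a=cv2.convertScaleAbs(a,alpha=1.6,beta=-30)
cv2.imwrite('pics/a_crop.png',a); print(a.shape)
```

```text
(540, 630, 3)
```

View pics/a_crop.png

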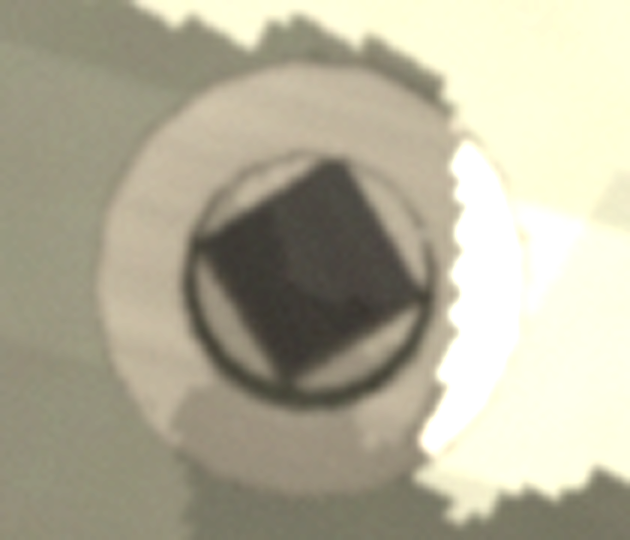

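Run:
```python
from h import *
import pickle
c=pickle.load(open('pics/a_wrist.pkl','rb'))
P=lambda u,v,z: ray(c,(u+.5)/6-.5+195,(v+.5)/6-.5+64,z)
L=[P(100,280,.043),P(522,275,.043),P(311,60,.043),P(311,495,.043)]
print('diam',np.linalg.norm(L[0]-L[1]),np.linalg.norm(L[2]-L[3]))
print('collar c',(L[0]+L[1])/2,(L[2]+L[3])/2,'bore c',(P(185,278,.043)+P(432,278,.043))/2,(P(308,150,.043)+P(308,405,.043))/2)
S=np.array([P(340,158,.024),P(205,245,.024),P(288,380,.024),P(422,298,.024)]); print('sock c',S.mean(0))
for i in range(4):
    d=S[(i+1)%4]-S[i]; print(np.linalg.norm(d).round(4),np.degrees(np.arctan2(d[1],d[0]))%90)
Q=lambda u,v,z: ray(c,(u+.5)/1.5625-.5,(v+.5)/1.5625-.5,z)
a,b=Q(366,299.5,.0726),Q(412,299.5,.0726); print('key edge',a,b,np.linalg.norm(a-b)); m=(a+b)/2
print('key bottom centre', m-.009*np.array([np.cos(np.radians(29.2)),np.sin(np.radians(29.2)),0]),'edge dir',np.degrees(np.arctan2(*(b-a)[[1,0]]))%90)
# crop key
x=cv2.resize(c['img'][180:225,220:285,::-1],None,fx=9,fy=9,interpolation=cv2.INTER_CUBIC); cv2.imwrite('pics/a_key.png',cv2.convertScaleAbs(x,alpha=2.))
```

```text
diam 0.04637261767016172 0.046794033761908424
collar c [0.46101644 0.2394992  0.043     ] [0.46034513 0.23912153 0.043     ] bore c [0.46083892 0.23970748 0.043     ] [0.46062712 0.23965451 0.043     ]
sock c [0.46025837 0.23886956 0.024     ]
0.0188 60.9189508157136
0.0186 60.614825746185886
0.0188 60.324251172956224
0.0188 60.57148760195188
key edge [0.41646958 0.22331302 0.0726    ] [0.42533579 0.2073908  0.0726    ] 0.01822434002503632
key bottom centre [0.41304639 0.21096117 0.0726    ] edge dir 29.1110503813045
```

View pics/a_key.png

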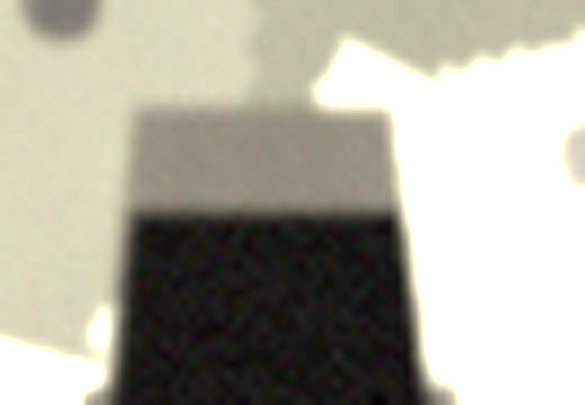

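Measured: the socket stands at about 60.6° (mod 90) and the key at 29.2°. The key's lower end sits about 4 mm along +tool-x from the TCP. I'll turn it in the air, move above the well, and check again.

```bash
python3 -m pendant '[[[16,9,0,8,0],[16,9,0,8,0],[17,9,0,8,0],[0,0,-10,7.4,0],[0,0,-5,0,0],[0,0,0,0,0],[0,0,0,0,0]]]'; python3 v.py b wrist side
python3 - <<'E'
from h import *
import pickle
c=pickle.load(open('pics/b_wrist.pkl','rb')); s=pickle.load(open('pics/b_side.pkl','rb'))
a=cv2.resize(c['img'][95:245,190:310,::-1],None,fx=4,fy=4,interpolation=cv2.INTER_CUBIC)
u,v=proj(s,[.459,.239,.06]).astype(int); print(u,v,u-25,v-37)
b=cv2.resize(s['img'][v-37:v+38,u-25:u+25,::-1],None,fx=6,fy=8,interpolation=cv2.INTER_CUBIC)
b=cv2.resize(s['img'][v-37:v+38,u-20:u+20,::-1],(320,600),interpolation=cv2.INTER_CUBIC)
cv2.imwrite('pics/b_both.png',cv2.convertScaleAbs(np.hstack([a,b]),alpha=1.4))
E
```

```text
time_s: 7.12
eef_pos: [0.4573, 0.2361, 0.1105]
eef_rot: [0.0, 0.864, 0.504, 0.0]
wrist_force: [-0.3, -0.6, -0.9]
opening: 0.153
7.125 [0.4573 0.2361 0.1105] [-0.27 -0.58 -0.95] [ 0.018 -0.011  0.009] 60.547566029389095
wrist key 0.81 [0.4642 0.2405 0.0493] [399.37144852 306.63247946]
wrist well 0.95 [0.4548 0.2391 0.0478] [381.33219736 318.61770059]
wrist platform 0.83 [ 0.5111  0.2522 -0.001 ] [470.15303265 206.74209536]
wrist face 0.71 [0.4586 0.2423 0.0285] [385.73149366 293.5503014 ]
side key 0.67 [0.4592 0.239  0.0517] [398.24733239 381.84093589]
side well 0.67 [0.4605 0.2415 0.0427] [397.05619429 386.28447316]
side platform 0.77 [ 0.5113  0.2512 -0.0016] [370.11989001 399.83678807]
side face 0.81 [0.4604 0.2385 0.0265] [397.96073508 391.93174073]
254 242 229 205
```

View pics/b_both.png

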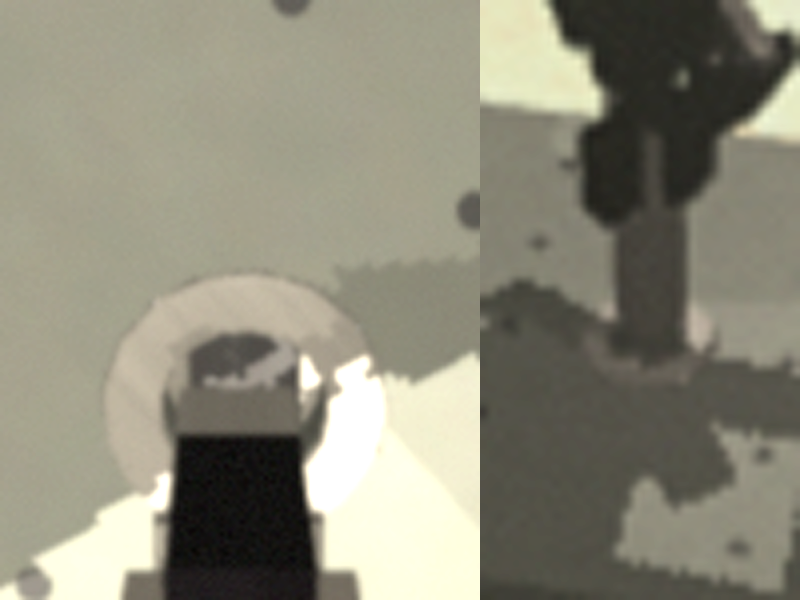

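Picture 7: in the wrist crop, the collar spans x 105–386 from top row 275, and the key's lower edge is at row 388, x 177–302. The side crop shows the key standing just above the collar. I'll work out the residual.

Run:
```python
from h import *
import pickle
c=pickle.load(open('pics/b_wrist.pkl','rb'))
P=lambda u,v,z: ray(c,(u+.5)/4-.5+190,(v+.5)/4-.5+95,z)
l,r,t,bt=P(105,410,.043),P(386,410,.043),P(246,275,.043),P(246,333,.043)
tx=np.array([np.cos(np.radians(60.55)),np.sin(np.radians(60.55)),0])
print(np.linalg.norm(l-r),'mid',(l+r)/2)
well=[t-.024*tx,bt-.0138*tx]; print('well',well, 'prev .4607 .2396')
for z in(.0565,.054):
    a,b=P(177,388,z),P(302,388,z); m=(a+b)/2-.009*tx; print(z,np.linalg.norm(a-b),m)
    ty=np.array([-tx[1],tx[0],0])
    for W in well+[np.array([.4607,.2396,.043])]: print((W-m)@tx*1e3,(W-m)@ty*1e3)
s=pickle.load(open('pics/b_side.pkl','rb'))
S=lambda u,v,z: ray(s,(u+.5-480)/8-.5+s0,(v+.5)/8-.5+205,z)
s0=234
# side: key shank left/right edges near bottom at cols 617,688 row 345 ; collar cols 583,716 row ~340
d=s['R'][:,0]
for z,cols,row in((.055,(617,688),350),(.043,(583,716),345)):
    a,b=S(cols[0],row,z),S(cols[1],row,z); print('side',z,(a+b)/2,((a+b)/2)@d,np.linalg.norm(a-b))
```

```text
0.04674306880302209 mid [0.46026696 0.2394208  0.043     ]
well [array([0.4598778 , 0.23860237, 0.043     ]), array([0.46011155, 0.23900261, 0.043     ])] prev .4607 .2396
0.0565 0.019352476662607813 [0.45914758 0.23948229 0.0565    ]
-0.40720014958172623 -1.0684852346135834
0.05625388621861073 -1.0752467210991916
0.8657724748984228 -1.2939476379152552
0.054 0.019598296715837744 [0.45872689 0.2387345  0.054     ]
0.4508020094117654 -1.0671549022630382
0.9142560452121025 -1.0739163887486465
1.7237746338919144 -1.29261730556471
side 0.055 [0.45039499 0.25654797 0.055     ] -0.5174687431500263 0.02437870511981046
side 0.043 [0.45797988 0.2428665  0.043     ] -0.5183623059256973 0.04637447921767846
```

Correction is about +1.2 mm in x. I'll lower in small steps, watching the force.

```bash
python3 -m pendant '[[[1.2,0,-5,0,0],[0,0,-4,0,0],[0,0,-2,0,0],[0,0,-2,0,0],[0,0,-2,0,0],[0,0,0,0,0]]]'
```

```text
time_s: 8.38
eef_pos: [0.4584, 0.2361, 0.0951]
eef_rot: [-0.0, 0.863, 0.505, -0.0]
wrist_force: [0.7, 0.1, -2.0]
opening: 0.154
```

```bash
python3 -m pendant '[[[0,0,-2,0,0],[0,0,-2,0,0],[0,0,-2,0,0],[0,0,0,0,0]]]'
```

```text
time_s: 8.88
eef_pos: [0.4583, 0.2361, 0.089]
eef_rot: [-0.0, 0.863, 0.505, -0.0]
wrist_force: [0.0, -0.6, -2.2]
opening: 0.156
```

The key has entered the bore with no contact. Next it goes down to the face and the socket.

```bash
python3 -m pendant '[[[0,0,-3,0,0],[0,0,-3,0,0],[0,0,-2,0,0],[0,0,-2,0,0],[0,0,0,0,0]]]'
```

```text
time_s: 9.5
eef_pos: [0.4583, 0.2361, 0.0791]
eef_rot: [-0.0, 0.863, 0.505, -0.0]
wrist_force: [-0.6, -0.0, -1.1]
opening: 0.151
```

```bash
python3 -m pendant '[[[0,0,-2,0,0],[0,0,-1,0,0],[0,0,-1,0,0],[0,0,0,0,0]]]'
```

```text
time_s: 10.0
eef_pos: [0.4584, 0.2361, 0.0752]
eef_rot: [-0.0, 0.863, 0.505, -0.0]
wrist_force: [0.2, -0.3, -1.6]
opening: 0.151
```

```bash
python3 -m pendant '[[[0,0,-2,0,0],[0,0,-2,0,0],[0,0,-1,0,0],[0,0,-1,0,0],[0,0,0,0,0]]]'
```

```text
time_s: 10.62
eef_pos: [0.4584, 0.2361, 0.0692]
eef_rot: [-0.0, 0.863, 0.505, -0.0]
wrist_force: [0.3, -0.3, -1.9]
opening: 0.153
```

```bash
python3 -m pendant '[[[0,0,-1,0,0],[0,0,-1,0,0],[0,0,0,0,0]]]'
```

```text
time_s: 11.0
eef_pos: [0.4584, 0.2361, 0.0672]
eef_rot: [-0.0, 0.863, 0.505, -0.0]
wrist_force: [0.6, -0.0, -0.9]
opening: 0.154
```

```bash
python3 -m pendant '[[[0,0,-1,0,0],[0,0,-1,0,0],[0,0,0,0,0]]]'
```

```text
time_s: 11.38
eef_pos: [0.4588, 0.2363, 0.0666]
eef_rot: [0.0, 0.863, 0.505, 0.0]
wrist_force: [-4.3, -1.2, 10.8]
opening: 0.153
```

```bash
python3 -m pendant '[[[0,0,-1,0,0],[0,0,-0.5,0,0],[0,0,0,0,0]]]'
```

```text
time_s: 11.75
eef_pos: [0.459, 0.2364, 0.0665]
eef_rot: [0.0, 0.863, 0.505, 0.0]
wrist_force: [-8.5, -2.5, 24.3]
opening: 0.156
```

Contact is at TCP z 0.0666, so the key bottom is at about 10 mm and fully home (the face would have stopped it at 0.080). I'll relieve the pressure, then turn anticlockwise, with the TCP orbiting the well axis.

```bash
python3 -m pendant '[[[0,0,2.3,0,0],[0.56,-0.27,0,10,0],[0.62,-0.18,0,10,0],[0.62,-0.05,0,10,0],[0,0,0,0,0]]]'; python3 v.py c
```

```text
time_s: 12.38
eef_pos: [0.4607, 0.2359, 0.0667]
eef_rot: [0.0, 0.704, 0.71, 0.001]
wrist_force: [-0.9, 1.4, 5.7]
opening: 0.151
12.375 [0.4607 0.2359 0.0667] [-0.92  1.43  5.75] [0.201 0.326 0.016] 90.53471247905698
```

```bash
python3 -m pendant '[[[0.62,0.05,0,10,0],[0.62,0.18,0,10,0],[0.56,0.27,0,10,0]]]'; python3 v.py d;  python3 -m pendant '[[[0.3,0.2,0,6,0],[0,0,0,0,0]]]'; python3 v.py e wrist
```

```text
time_s: 12.75
eef_pos: [0.4624, 0.2366, 0.0666]
eef_rot: [0.0, 0.495, 0.869, 0.001]
wrist_force: [-2.1, 1.5, 5.4]
opening: 0.156
12.75 [0.4624 0.2366 0.0666] [-2.06  1.48  5.4 ] [ 0.335  0.49  -0.209] 120.68655239779564
time_s: 13.0
eef_pos: [0.4627, 0.2368, 0.0666]
eef_rot: [0.0, 0.451, 0.893, 0.001]
wrist_force: [-1.7, 2.1, 6.5]
opening: 0.153
13.0 [0.4627 0.2368 0.0666] [-1.71  2.08  6.46] [ 0.344  0.37  -0.036] 126.43493108000465
wrist platform 0.83 [ 0.5087  0.2496 -0.0009] [492.38461672 353.88008652]
wrist face 0.96 [0.4577 0.244  0.0266] [391.77092384 322.18087059]
```

View pics/e_wrist.png

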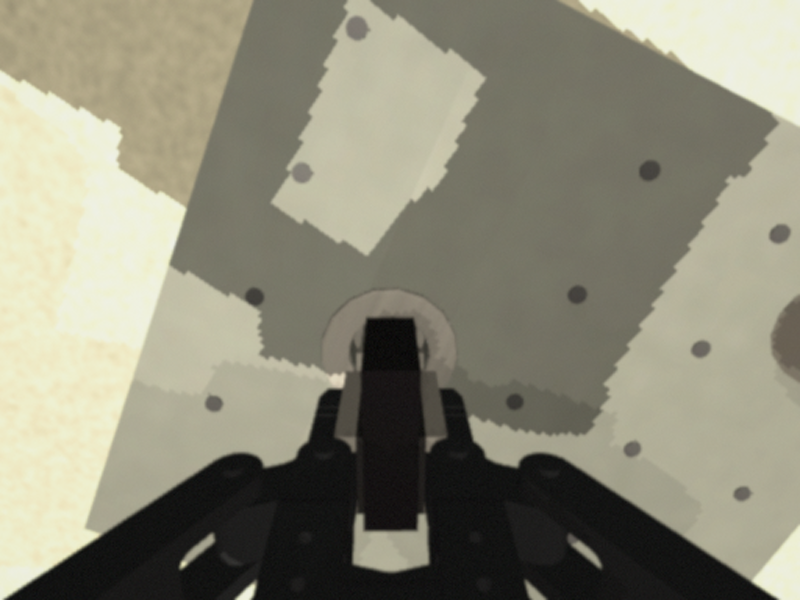

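Picture 8 shows the bow held upright in the collar (centre about (390,345)), turned about 66° from the insertion angle. I'll now go further to feel the stop.

```bash
python3 -m pendant '[[[0.2,0.1,0,4,0]]]'; python3 v.py f;  python3 -m pendant '[[[0.15,0.1,0,3,0]]]'; python3 v.py g; python3 -m pendant '[[[0.15,0.1,0,3,0]]]'; python3 v.py h; python3 -m pendant '[[[0,0,0,0,0],[0,0,0,0,0]]]'; python3 v.py i
```

```text
time_s: 13.38
eef_pos: [0.4628, 0.237, 0.0666]
eef_rot: [0.0, 0.419, 0.908, 0.001]
wrist_force: [-1.1, 2.4, 5.3]
opening: 0.157
13.375 [0.4628 0.237  0.0666] [-1.06  2.43  5.33] [ 0.395  0.449 -0.186] 130.44167800421468
time_s: 13.5
eef_pos: [0.463, 0.2371, 0.0667]
eef_rot: [0.0, 0.395, 0.919, 0.001]
wrist_force: [-2.4, 1.8, 5.9]
opening: 0.152
13.5 [0.463  0.2371 0.0667] [-2.39  1.79  5.92] [ 0.415  0.486 -0.131] 133.46154014600987
time_s: 13.62
eef_pos: [0.4631, 0.2373, 0.0666]
eef_rot: [-0.0, 0.371, 0.929, 0.001]
wrist_force: [-2.8, 1.6, 7.2]
opening: 0.153
13.625 [0.4631 0.2373 0.0666] [-2.82  1.62  7.19] [ 0.476  0.587 -0.56 ] 136.42388886668624
time_s: 13.88
eef_pos: [0.463, 0.2372, 0.0666]
eef_rot: [-0.0, 0.372, 0.928, 0.001]
wrist_force: [-2.7, 2.3, 4.3]
opening: 0.158
13.875 [0.463  0.2372 0.0666] [-2.7   2.33  4.28] [ 0.428  0.587 -0.429] 136.3200957407235
```

Torque rose to -0.43 to -0.56 N m and stays there, so this is the stop. One more small turn to confirm, then I'll ease off and release.

```bash
python3 -m pendant '[[[0.1,0.1,0,3,0],[0,0,0,0,0],[0,0,0,0,0]]]'; python3 v.py j;  python3 -m pendant '[[[-0.1,-0.1,0,-3,0],[-0.1,-0.1,0,-2.5,0],[0,0,0,0,0]]]'; python3 v.py k; python3 -m pendant '[[[0,0,0,0,30],[0,0,0,0,40],[0,0,0,0,40],[0,0,0,0,40]]]'
```

```text
time_s: 14.25
eef_pos: [0.4631, 0.2374, 0.0666]
eef_rot: [-0.0, 0.348, 0.937, 0.001]
wrist_force: [-2.1, 2.5, 5.2]
opening: 0.153
14.25 [0.4631 0.2374 0.0666] [-2.1   2.48  5.16] [ 0.457  0.56  -0.843] 139.25368296105023
time_s: 14.62
eef_pos: [0.463, 0.2371, 0.0666]
eef_rot: [0.0, 0.392, 0.92, 0.001]
wrist_force: [-1.6, 1.4, 5.7]
opening: 0.155
14.625 [0.463  0.2371 0.0666] [-1.62  1.4   5.71] [ 0.432  0.437 -0.037] 133.84303441683033
time_s: 15.12
eef_pos: [0.4627, 0.2364, 0.0659]
eef_rot: [-0.0, 0.39, 0.921, -0.0]
wrist_force: [0.2, 0.3, 0.4]
opening: 0.471
```

Stop confirmed (torque grew linearly to -0.84 N m). The key is released, so I'll retreat straight up and look.

```bash
python3 -m pendant '[[[0,0,20,0,40],[0,0,40,0,40],[0,0,50,0,40],[-30,-20,50,0,40],[-40,-20,0,0,40],[0,0,0,0,40],[0,0,0,0,40]]]'; python3 v.py m wrist side
python3 - <<'E'
from h import *
import pickle
c=pickle.load(open('pics/m_wrist.pkl','rb')); s=pickle.load(open('pics/m_side.pkl','rb'))
a=cv2.resize(c['img'][:,:,::-1],(512,384))
u,v=proj(s,[.459,.239,.06]).astype(int)
b=cv2.resize(s['img'][v-48:v+48,u-36:u+36,::-1],(288,384),interpolation=cv2.INTER_CUBIC)
cv2.imwrite('pics/m_both.png',np.hstack([a,b]))
c=cam('top')
for t in ['slide_box','oil_bottle','objective_can']:
    for r in spotter.tip_of('top',t)[:1]: print(t,w(c,r['at']).round(4))
E
```

```text
time_s: 16.0
eef_pos: [0.3933, 0.1966, 0.2263]
eef_rot: [0.0, 0.39, 0.921, 0.0]
wrist_force: [1.3, 0.2, 0.1]
opening: 0.467
16.0 [0.3933 0.1966 0.2263] [1.31 0.2  0.07] [-0.015 -0.004  0.019] 134.10104607623785
wrist key 0.8 [0.464  0.2403 0.0066] [503.78118666 264.16692675]
wrist well 0.58 [0.4563 0.236  0.0455] [503.21719298 276.60031838]
wrist platform 0.68 [ 5.084e-01  2.515e-01 -5.000e-04] [553.06796715 291.39265245]
wrist face 0.95 [0.4596 0.2453 0.0273] [511.20114681 262.6602149 ]
side well 0.78 [0.462  0.243  0.0432] [395.93977295 386.34639447]
side platform 0.91 [0.5085 0.251  0.003 ] [371.42375193 398.36185524]
side face 0.82 [0.4603 0.2391 0.0287] [397.85650509 391.22243011]
slide_box [ 0.4926 -0.4451  0.0015]
oil_bottle [ 0.5214  0.4587 -0.0055]
objective_can [0.5823 0.3386 0.0432]
```

View pics/m_both.png

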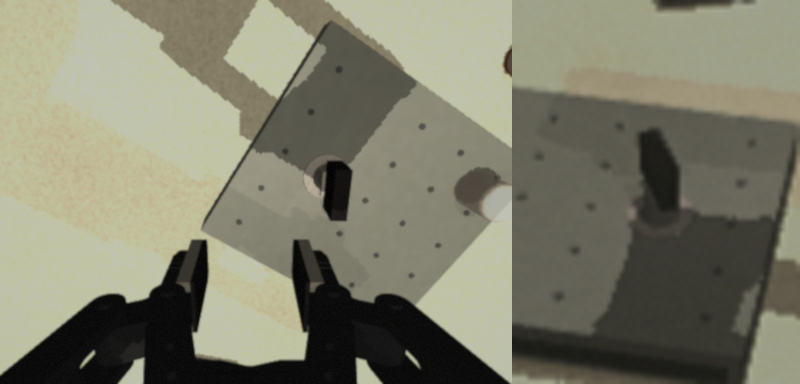

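Picture 9 shows the key standing alone in the collar, with the gripper clear. To check for tilt, I'll overlay the model of an upright, fully home key.

Run:
```python
from h import *
import pickle
out=[]
for k in('wrist','side'):
    c=pickle.load(open(f'pics/m_{k}.pkl','rb'))
    u,v=proj(c,[.460,.239,.07]).astype(int); K=10
    u0,v0=u-20,v-30
    a=cv2.resize(c['img'][v0:v0+60,u0:u0+40,::-1],None,fx=K,fy=K,interpolation=cv2.INTER_CUBIC); a=cv2.convertScaleAbs(a,alpha=1.5)
    t=np.radians(133.8); R2=np.array([[np.cos(t),-np.sin(t)],[np.sin(t),np.cos(t)]])
    q=lambda P: tuple(int(i) for i in (proj(c,P)-[u0,v0]+.5)*K)
    for z in(.066,.1):
        pts=[q([*(np.array([.4602,.2392])+R2@np.array(p)),z]) for p in[(.023,.007),(.023,-.007),(-.023,-.007),(-.023,.007)]]
        cv2.polylines(a,[np.array(pts)],True,(0,0,255) if z>.09 else (0,255,0),1)
    out.append(a)
cv2.imwrite('pics/m_ov.png',np.hstack(out))
```

```text
(no output)
```

View pics/m_ov.png

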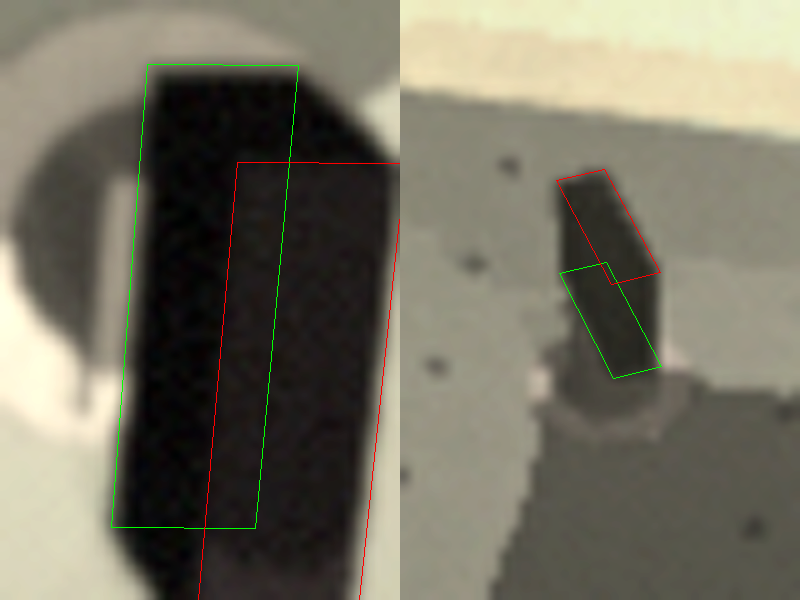

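The overlay (picture 10) matches an upright, fully home key in both views. Handing in.

```bash
python3 -c "
from bench import order; print(order.hand_in())"
```

```text
the job is handed in; nothing more can be done
None
```

The key is standing fully home in the lock, the lock is turned anticlockwise to its stop, and the gripper has let go. I handed the job in at about 16 s of the 54 s allowed.

- **Finding the socket:** the socket showed in the wrist camera at about 60.6°. I turned the key to that angle in the air instead of searching by feel on the face. It went straight down without catching and bottomed out with its lower end about 10 mm above the table. I then pressed it down with about 24 N in the socket.
- **Turning the lock:** the tool turned about 79° in all, including the play between key and socket. The torque then rose steadily to 0.84 N m, which I took as the stop. The lock angle itself can't be read, so this rests on the torque and the key's final angle.
- **Last checks:** a model of an upright, fully home key, overlaid on the wrist and side pictures, matches what they show. The bystanders read within about 4 mm of their starting places, which is the detector's own accuracy. The wrist force after backing away was near zero.
- **Disagreements:** the side camera's detector didn't report the key in the last picture, though it is plainly visible there. In the wrist picture where I measured it, the socket looked 18.8 mm wide instead of 20.4 mm, which made no difference to the fit.

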